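# Tip a battery module out of its cradle and weigh it

## Robot

A 6-joint arm with a two-finger parallel gripper is mounted at the origin on the work surface. World frame = base frame: x ahead of the robot, y to its left, z up, the work surface at z = 0. Lengths are in mm, angles in rad, forces in N, time in s.
With the tool pointing down it reaches from about 350 to 975 mm from the base axis. Payload 7.1 kg.
Tool frame: the origin (TCP) lies on the mounting face of the last link; the fingertips stand 182 mm ahead of it and the grasp point (between the pads) lies 163 mm ahead of it (ctrl.tip_reach is the distance from the TCP to the fingertips, in mm); z points along the fingers, y is the direction in which the jaws open and shut (so a half turn about z gives the same grasp; the last joint's range is limited). The gripper opens to 88 mm and grips with 3 to 60 N. Pads are 20 mm wide; open, the fingers measure 115 mm over their backs; the gripper's body (75 mm by 178 mm) begins 61 mm behind the grasp point.
Start: joints at [1.159, 0.423, 1.63, -0, 1.089, -0.019], TCP at [239.204, 577.398, 404.675] pointing down, gripper open.
Joint ranges: [-3, 3], [-0.9, 2.11], [0.09, 2.58], [-1.31, 4.45], [0.11, 2.69], [-2.54, 2.54]. Speed limits (rad/s): [2.39, 2.39, 3.01, 3.14, 3.14, 3.14].

## Interface

Orientations are given as a rotation vector (axis times angle).
In Python, from workcell import ctrl gives the robot as it stands.
- The arm moves only by the tool jog_arm, never from a script. Its argument "steps" is a list that holds one entry, the list of rows, each a list of 7 numbers: the shift along the tool's x, y, z in m, then the turn, a rotation vector about the tool's x, y, z in degrees, then the gripper's target within -1 to 1 (shut at 1, half-way at 0, fully open at -1). A call has 1 to 20 rows; each row shifts and turns the commanded pose from where the row before left it, along the tool's axes as they then stand; what a row does not reach is not made up. A row lasts 1/12 s, in which the tool goes at most 41.7 mm and 7.16 degrees, less where a joint would pass 70% of its speed; a pose out of reach is approached as far as the arm can. A call is refused whole if a number of a shift passes 0.0417 or a number of a turn 7.16, either way. A call with a gripper value outside its range is refused whole. The fingers move at their own pace and stop on an object; the grip force is fixed at half the most. Time passes only in rows, so rows that do not move let the fingers close. It gives the time, the measured TCP pose, the force and the opening at its end, in the units of the state.
- ctrl.get_obs(): the state, without advancing time (a new reading comes with each control period).
- ctrl.get_image(name): name is "side" or "top" or "wrist"; returns the picture (480x640x3 uint8, red, green, blue); there is no depth.
- ctrl.camera_info(name): a dict with "fx", "fy", "cx", "cy" (pixels), "origin" and "attitude" of the camera in the world; the wrist camera has in their place "T_tool_cam" (4x4, takes a point from camera to tool coordinates, whose origin is the TCP and whose axes are the flange's). Camera axes: x right, y down, z forward; pixel columns grow to the right and rows downward; lengths in mm; the calibration is good to about 2 mm. The wrist camera is an equidistant fisheye: a pixel r from the principal point sees the ray r / f radians off the axis. A picture is of the moment at which its call begins: read the wrist's pose just before it. camera_info takes no time and is no camera call.
- ctrl.close_job(): hands the job in, once; it reports no verdict.
Trained networks look in the newest picture that a camera, given by its name, has taken for a name from the list of things; names that differ only in an ending like _2 or _b are one class to them, and where a whole thing is asked for, a point or a joint stands for the part that bears it (a point fixed in the world has none). Each returns a list of dicts, best first, with "p" (0 to 1); they miss things now and then, are a little off and sometimes report something else, mostly with a low value. They report only what shows in the picture. A call takes as long as a camera call. They do not tell look-alikes from the thing itself.
- ctrl.look_for(thing, camera): "bbox" ([left, top, right, bottom] in pixels, round what is visible of it).
- ctrl.trace(thing, camera): "pixels" (480x640 bool, what is visible of it) and "bbox" ([left, top, right, bottom] in pixels, round what is visible of it).
- ctrl.landmark_of(thing, camera): "uv" ([column, row] in pixels: a listed point, or the origin of a listed thing).
The state is a dict: "t": time; "qpos": joint angles; "qvel": joint speeds; "joint_torque": joint torques, N m; "ee_pos": TCP position; "orientation": TCP orientation; "ft_force": force on the tool from outside, world axes, zero at the start; "moment": the same for the moment, N m; "width": finger opening in mm.
Only numpy, scipy, OpenCV 4.12 (cv2) and the standard library are available. Lean on these libraries where they do the work, as an engineer would, in place of code of your own. Each camera call takes 0.05 s, during which the arm holds its last target.

## Task

Take the battery module with the two round contacts out of the grey cradle: it sits flush, so press down on its end beside the notch until it tips and stays leaning with its other end up, then grip the raised end. Lay it gently, flat and contacts up, in the middle of the bench scale's steel platform and let go. Leave the other module, the one with the bar contact, as it is.

Things in the scene. Friction and masses are not known exactly. Their poses are not given: they have to be found in the camera images.
- module_round: Black slab to weigh, 84 (x) x 46 (y) x 18 mm (z, up), 0.1-0.2 kg, two round brass contacts on top. Origin: centre of underside. Lies in either pocket, axes as the cradle's, top flush. Pressed 30 mm to +x of its centre it rocks on the ledge's edge; past about 25 deg (press on to the stop, 12-20 mm down) it stays leaning at 40-47 deg, -x end 25 mm above the cradle; grip it across y.
- module_bar: The other module, to be left alone: the same slab, 84 x 46 x 18 mm, but with one long brass bar contact, 60 x 9 mm, on its top. Origin and axes likewise. It lies flush in the other pocket and tips just as easily.
- cradle: Fixed grey block, 48 mm high, x -55.5 to 58.5, y +-73.5 mm from its origin (on the bench). Two pockets centred at y +-37: x -43.5 to 46.5, 49 mm wide. Their floor is a ledge 18 mm below the top up to x = 4, then a well 44 mm deep. The +x end wall (away from the robot, within 20 deg) has a thumb notch 26 wide, 14 deep. Gaps round a module: 4.5 mm at the notched end, else 1.5.
- platform (a point): Centre of the top face of the bench scale's steel platform, 145 (x) x 150 (y) mm, 34 mm above the bench, z up. Scale fixed; the platform does not give. Its white body with the display reaches 55 mm beyond the platform on the -x side (towards the robot), 8 mm lower than the platform.
Not all that is in view belongs to the job. Leave any red look-alike of the cradle alone. Leave any turquoise look-alike of the module_round alone.

How it is judged:
By the outcome, as a careful person would: the job done as asked, in the order asked, and still so for the second after the job is handed in, with the robot touching nothing.
It also fails if it takes over 45 s, if anything falls off the work surface, if the arm or the gripper's body presses on something with over 40 N, if the wrist force passes 120 N, or if a joint passes its speed limit or range.

## Working session

There is one attempt and no reset: what is moved stays moved. The work goes in short steps, Python scripts to look and compute and a tool call to move; the robot and the scene stay as the last step left them, time stands still between calls to the robot, and variables do not carry over. Pictures are saved under pics/ and viewed, and the job is handed in when it is done.

Besides the shell and the picture viewer there is one more tool, called after "Request:" by a JSON object that holds its "op" and its "data". jog_arm: Moves the arm, as the interface text tells. Its arguments: {"type":"object","properties":{"steps":{"type":"array"}},"required":["steps"]}

```bash
mkdir -p pics; ls
cat > h.py <<'E'
import numpy as np, cv2
from scipy.spatial.transform import Rotation as R
from workcell import ctrl
def save(n,f):
    im=ctrl.get_image(n); cv2.imwrite('pics/'+f,im[:,:,::-1]); return im
E
python3 - <<'E'
from h import *
o=ctrl.get_obs(); print(o)
for c in ['side','top','wrist']:
    print(c,ctrl.camera_info(c))
    save(c,c+'0.png')
E
```

```text
pics
{'t': 0.0, 'qpos': array([ 1.15902565e+00,  4.23816805e-01,  1.63066624e+00, -1.60559666e-06,
        1.08860818e+00, -1.89916584e-02]), 'qvel': array([-0.00165574,  0.00022389,  0.00021119, -0.00101467, -0.00171101,
        0.00113708]), 'joint_torque': array([-9.83633581e-04, -5.44645035e+01, -2.73679411e+01,  6.44154917e-02,
        2.26935104e-02, -9.66460311e-05]), 'ee_pos': array([239.08563741, 577.16719211, 403.92583747]), 'orientation': array([-6.12953940e-01, -3.08088998e+00,  2.29980396e-03]), 'ft_force': array([-0.11516043, -0.15470143, -0.06671964]), 'moment': array([ 0.02504074, -0.03207265, -0.03743191]), 'width': 87.45647065959683}
side {'fx': 448.5944017986568, 'fy': 448.5944017986568, 'cx': 326.0201810239558, 'cy': 238.77836059850384, 'origin': array([ 258.66407131, -589.78720079,  526.92883916]), 'attitude': array([-2.0803416 ,  0.52038764, -0.31076363])}
top {'fx': 448.4237605931481, 'fy': 448.4237605931481, 'cx': 314.57378698860936, 'cy': 238.45994762932852, 'origin': array([503.64421243,  59.07995024, 882.63719156]), 'attitude': array([-2.16079998,  2.17082483, -0.12714243])}
wrist {'fx': 371.64829954431775, 'fy': 371.64829954431775, 'cx': 317.7162530282873, 'cy': 238.5913111127191, 'T_tool_cam': array([[-4.40028631e-04, -9.67898054e-01, -2.51342722e-01,
         6.80000526e+01],
       [ 9.99999856e-01, -3.48828175e-04, -4.07405697e-04,
        -1.29759513e+00],
       [ 3.06651758e-04, -2.51342865e-01,  9.67898068e-01,
         1.94628028e+01],
       [ 0.00000000e+00,  0.00000000e+00,  0.00000000e+00,
         1.00000000e+00]])}
```

View pics/top0.png

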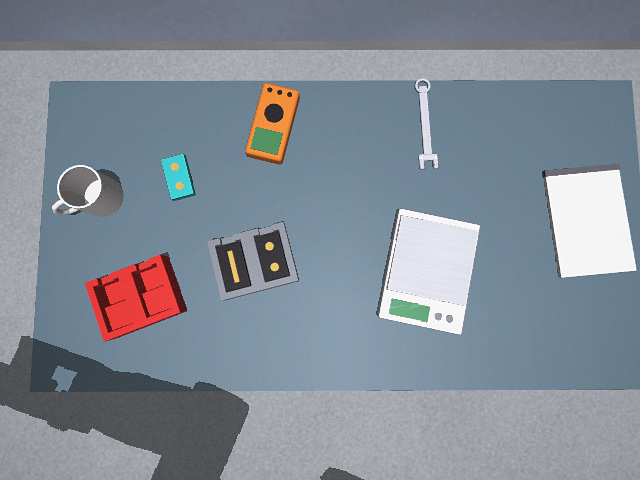

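View pics/side0.png

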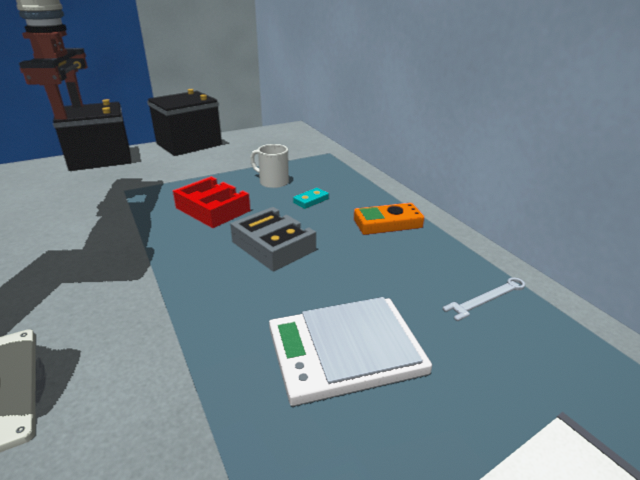

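View pics/wrist0.png

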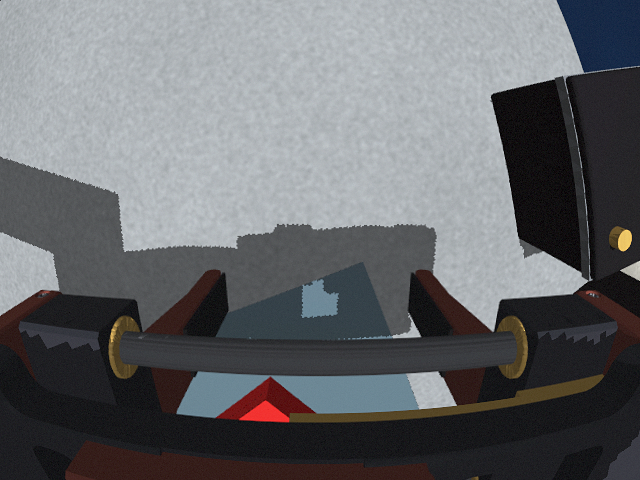

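```bash
cat >> h.py <<'E'
def cam(n):
    c=ctrl.camera_info(n); return c, R.from_rotvec(c['attitude']).as_matrix()
def unproj(n,uv,z):
    c,M=cam(n); uv=np.atleast_2d(uv).astype(float)
    d=np.c_[(uv[:,0]-c['cx'])/c['fx'],(uv[:,1]-c['cy'])/c['fy'],np.ones(len(uv))]@M.T
    s=(z-c['origin'][2])/d[:,2]; return c['origin']+d*s[:,None]
def proj(n,P):
    c,M=cam(n); p=(np.atleast_2d(P)-c['origin'])@M
    return np.c_[c['fx']*p[:,0]/p[:,2]+c['cx'],c['fy']*p[:,1]/p[:,2]+c['cy']]
E
python3 - <<'E'
from h import *
for c in ['top','side']:
    im=ctrl.get_image(c)
    np.save(f'pics/{c}.npy',im)
    for th in ['cradle','module_round','module_bar']:
        for r in ctrl.trace(th,c)[:3]:
            print(c,th,r['p'],np.round(r['bbox']))
            m=r['pixels']; np.save(f"pics/{c}_{th}_{int(r['bbox'][0])}.npy",m)
            cn,_=cv2.findContours(m.astype(np.uint8),0,1); cn=max(cn,key=cv2.contourArea); q=cv2.boxPoints(cv2.minAreaRect(cn)); print(q.round(1).tolist())
            print(unproj(c,q,48).round(1).tolist())
    for th,z in [('cradle',0),('module_round',30),('module_bar',30),('platform',34)]:
        for r in ctrl.landmark_of(th,c)[:3]: print(c,th,r['p'],r['uv'],unproj(c,r['uv'],z).round(1))
im=np.load('pics/top.npy')
a=cv2.resize(im[210:310,195:315],None,fx=6,fy=6,interpolation=cv2.INTER_CUBIC); cv2.imwrite('pics/zc.png',a[:,:,::-1])
a=cv2.resize(im[200:345,370:490],None,fx=4,fy=4,interpolation=cv2.INTER_CUBIC); cv2.imwrite('pics/zs.png',a[:,:,::-1])
E
```

```text
top cradle 0.75 [208. 225. 298. 298.]
[[205.89999389648438, 241.1999969482422], [283.20001220703125, 221.39999389648438], [298.6000061035156, 281.0], [221.3000030517578, 300.8999938964844]]
[[593.5, 258.0, 48.0], [630.5, 113.6, 48.0], [518.6, 84.8, 48.0], [482.8, 227.3, 48.0]]
top cradle 0.62 [ 83. 253. 187. 343.]
[[80.0999984741211, 283.5], [165.10000610351562, 250.5], [188.39999389648438, 310.5], [103.4000015258789, 343.5]]
[[516.0, 488.4, 48.0], [576.4, 333.6, 48.0], [465.6, 287.3, 48.0], [407.0, 440.3, 48.0]]
top cradle 0.58 [257. 236. 289. 283.]
[[252.89999389648438, 237.8000030517578], [278.79998779296875, 231.3000030517578], [290.0, 276.0], [264.1000061035156, 282.5]]
[[599.7, 170.2, 48.0], [611.7, 121.8, 48.0], [528.0, 100.7, 48.0], [516.3, 148.6, 48.0]]
top module_round 0.68 [257. 233. 288. 281.]
[[254.60000610351562, 237.3000030517578], [278.70001220703125, 231.60000610351562], [289.20001220703125, 275.8999938964844], [265.0, 281.6000061035156]]
[[600.6, 167.1, 48.0], [611.1, 122.0, 48.0], [528.2, 102.3, 48.0], [517.9, 147.0, 48.0]]
top module_round 0.67 [161. 155. 195. 200
[... 1937 characters left out ...]
30517578]]
[[650.6, 282.0, 48.0], [756.2, 317.1, 48.0], [729.6, 234.4, 48.0], [631.8, 206.1, 48.0]]
side module_bar 0.66 [232. 206. 318. 271.]
[[221.0, 240.1999969482422], [249.3000030517578, 191.6999969482422], [324.5, 235.5], [296.1000061035156, 284.1000061035156]]
[[444.0, 171.2, 48.0], [571.1, 353.2, 48.0], [636.2, 93.0, 48.0], [515.9, -26.1, 48.0]]
side cradle 0.88 [275.2, 247.5] [[556.6 166.4   0. ]]
side cradle 0.69 [210.1, 210.6] [[480.4 391.3   0. ]]
side module_round 0.73 [286.0, 239.9] [[570.9 139.8  30. ]]
side module_round 0.73 [311.5, 201.9] [[696.3 268.9  30. ]]
side module_bar 0.94 [261.4, 228.1] [[543.4 207.9  30. ]]
side platform 0.65 [354.8, 337.2] [[ 546.5 -171.2   34. ]]
```

View pics/zc.png

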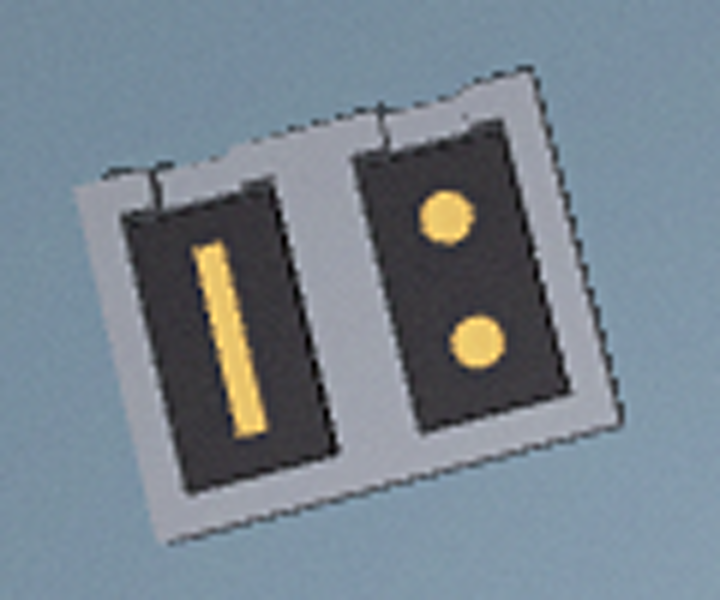

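View pics/zs.png

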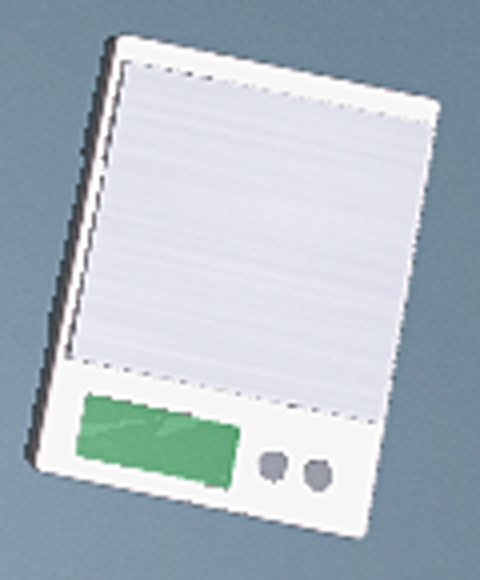

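Run:
```python
from h import *
def fit(uv,z,model):
    P=unproj('top',uv,z)[:,:2]; m=np.array(model,float)
    mc,pc=m.mean(0),P.mean(0); a=m-mc;b=P-pc
    th=np.arctan2((a[:,0]*b[:,1]-a[:,1]*b[:,0]).sum(),(a*b).sum())
    Rm=np.array([[np.cos(th),-np.sin(th)],[np.sin(th),np.cos(th)]])
    t=pc-Rm@mc; print(z,'yaw',np.degrees(th),'origin',t,'res',(P-(m@Rm.T+t)).round(1).tolist()); return t,th
c=(np.array([[78,186],[532,68],[622,424],[165,545]])+.5)/6-.5+[195,210]
t,th=fit(c,48,[[58.5,73.5],[58.5,-73.5],[-55.5,-73.5],[-55.5,73.5]])
s=(np.array([[122,62],[437,122],[375,422],[68,358]])+.5)/4-.5+[370,200]
t2,th2=fit(s,34,[[72.5,75],[72.5,-75],[-72.5,-75],[-72.5,75]])
k=(np.array([[446,217],[477,342]])+.5)/6-.5+[195,210]
print('contacts',unproj('top',k,48))
def w(x,y,z): 
    return np.array([t[0]+x*np.cos(th)-y*np.sin(th),t[1]+x*np.sin(th)+y*np.cos(th),z])
print('pocket -y module centre approx',w(0,-37,48))
# side overlay
im=np.load('pics/side.npy').copy()
for x,y in [[58.5,73.5],[58.5,-73.5],[-55.5,-73.5],[-55.5,73.5]]:
    u=proj('side',w(x,y,48))[0]; cv2.circle(im,tuple(int(v) for v in u.round()),2,(255,0,255),-1)
    p=np.array([t2[0]+np.sign(x)*72.5*np.cos(th2)-np.sign(y)*75*np.sin(th2),t2[1]+np.sign(x)*72.5*np.sin(th2)+np.sign(y)*75*np.cos(th2),34])
    u=proj('side',p)[0]; cv2.circle(im,tuple(int(v) for v in u.round()),2,(255,0,255),-1)
im=cv2.resize(im[190:410,210:450],None,fx=2.5,fy=2.5)
cv2.imwrite('pics/ov.png',im[:,:,::-1])
```

```text
48 yaw 14.484033823391117 origin [556.00400448 169.52314776] res [[0.5, -0.4], [0.3, 0.5], [-0.6, 0.9], [-0.2, -1.0]]
34 yaw -12.232275967805826 origin [ 558.2789864 -168.3168341] res [[-1.3, 0.8], [0.9, -2.5], [0.8, 2.4], [-0.4, -0.8]]
contacts [[584.52148532 140.17241278  48.        ]
 [545.56987439 130.31712562  48.        ]]
pocket -y module centre approx [565.25808218 133.69910491  48.        ]
```

View pics/ov.png

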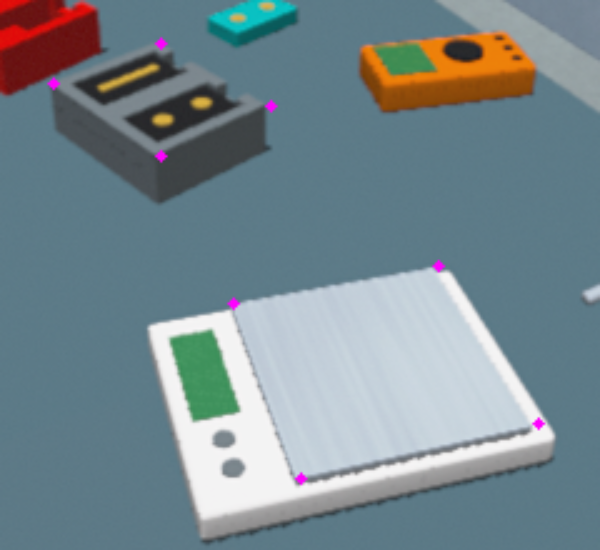

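```bash
cat >> h.py <<'E'
th=np.radians(14.48); T=np.array([556.,169.8]); 
def w(x,y,z): return np.array([T[0]+x*np.cos(th)-y*np.sin(th),T[1]+x*np.sin(th)+y*np.cos(th),z])
def toolR(yaw,tilt=0):
    "yaw deg of frame; tilt deg about frame y: + tips tool pointing +x(forward)"
    y=np.radians(yaw); x=np.array([-np.cos(y),-np.sin(y),0]); z=np.array([0,0,-1.]); M=np.c_[x,np.cross(z,x),z]
    ax=np.array([-np.sin(y),np.cos(y),0])
    return R.from_rotvec(-np.radians(tilt)*ax).as_matrix()@M
def go(tip,Rt,reach=None):
    "tip target world -> shift in current tool axes (mm) if turned first / turn needed"
    reach=ctrl.tip_reach if reach is None else reach
    o=ctrl.get_obs(); Rc=R.from_rotvec(o['orientation']).as_matrix()
    tcp=np.asarray(tip)-Rt[:,2]*reach
    d=tcp-o['ee_pos']
    print('t',o['t'],'turn deg (tool)',np.degrees(R.from_matrix(Rc.T@Rt).as_rotvec()).round(2))
    print('tcp goal',tcp.round(1),'world d',d.round(1),'| shift before turn',(Rc.T@d).round(1),'| after turn',(Rt.T@d).round(1),'F',o['ft_force'].round(1),'w',o['width'].round(1))
E
python3 - <<'E'
from h import *
print(ctrl.tip_reach, w(32,-37,48), toolR(14.48))
go(w(32,-37,100),toolR(14.48))
E
```

```text
182.0 [596.23507491 141.97665105  48.        ] [[-0.96823498 -0.25004204  0.        ]
 [-0.25004204  0.96823498  0.        ]
 [ 0.          0.         -1.        ]]
t 0.95 turn deg (tool) [  0.     0.   -36.98]Traceback (most recent call last):
  File "<stdin>", line 3, in <module>
  File "h.py", line 29, in go
    print('tcp goal',tcp.round(1),'world d',d.round(1),'| shift before turn',(Rc.T@d).round(1),'| after turn',(Rt.T@d).round(1),'F',o['ft_force'].round(1),'w',o['width'].round(1))
                                                                                                                                                               ^^^^^^^^^^^^^^^^
AttributeError: 'float' object has no attribute 'round'
```

```bash
sed -i "s/o\['width'\].round(1)/round(float(o['width']),1)/" h.py
python3 - <<'E'
from h import *
go(w(32,-37,100),toolR(14.48))
E
```

```text
t 0.95 turn deg (tool) [  0.     0.   -36.98]
tcp goal [596.2 142.  282. ] world d [ 357.  -435.4 -122.7] | shift before turn [-496.5 -265.6  122.7] | after turn [-236.8 -510.9  122.7] F [ 1.  -0.4  0.1] w 87.7
```

Request:
{"op": "jog_arm", "data": {"steps": [[[0, 0, 0, 0, 0, -6.16, 1], [0, 0, 0, 0, 0, -6.16, 1], [0, 0, 0, 0, 0, -6.16, 1], [0, 0, 0, 0, 0, -6.16, 1], [0, 0, 0, 0, 0, -6.16, 1], [0, 0, 0, 0, 0, -6.16, 1], [-0.015, -0.032, 0.004, 0, 0, 0, 1], [-0.015, -0.032, 0.004, 0, 0, 0, 1], [-0.015, -0.032, 0.004, 0, 0, 0, 1], [-0.015, -0.032, 0.004, 0, 0, 0, 1], [-0.015, -0.032, 0.004, 0, 0, 0, 1], [-0.015, -0.032, 0.004, 0, 0, 0, 1], [-0.015, -0.032, 0.004, 0, 0, 0, 1], [-0.015, -0.032, 0.004, 0, 0, 0, 1], [-0.015, -0.032, 0.004, 0, 0, 0, 1], [-0.015, -0.032, 0.004, 0, 0, 0, 1], [-0.015, -0.032, 0.004, 0, 0, 0, 1], [-0.015, -0.032, 0.004, 0, 0, 0, 1], [-0.015, -0.032, 0.004, 0, 0, 0, 1], [0, 0, 0, 0, 0, 0, 1]]]}}

```text
t: 2.62
ee_pos: [534.8, 219.3, 352.2]
orientation: [-0.389, 3.116, -0.002]
ft_force: [-0.2, 1.0, -0.5]
width: 0.7
```

Run:
```python
from h import *
go(w(32,-37,100),toolR(14.48))
```

```text
t 2.6167 turn deg (tool) [-0.07  0.05 -0.26]
tcp goal [596.2 142.  282. ] world d [ 61.4 -77.4 -70.2] | shift before turn [-40.5 -90.   70.4] | after turn [-40.1 -90.3  70.2] F [-0.2  1.  -0.5] w 0.7
```

Request:
{"op": "jog_arm", "data": {"steps": [[[-0.01, -0.0225, 0.015, 0, 0, -0.26, 1], [-0.01, -0.0225, 0.015, 0, 0, 0, 1], [-0.01, -0.0225, 0.015, 0, 0, 0, 1], [-0.01, -0.0225, 0.015, 0, 0, 0, 1], [0, 0, 0.01, 0, 0, 0, 1], [0, 0, 0, 0, 0, 0, 1], [0, 0, 0, 0, 0, 0, 1]]]}}

```text
t: 3.2
ee_pos: [592.7, 146.8, 282.2]
orientation: [0.402, -3.114, -0.0]
ft_force: [-0.3, -0.4, -0.0]
width: 0.5
```

Run:
```python
from h import *
go(w(32,-37,100),toolR(14.48))
save('wrist','w1.png'); save('top','t1.png')
a=save('side','s1.png')[170:330,200:400]; cv2.imwrite('pics/s1z.png',cv2.resize(a,None,fx=4,fy=4)[:,:,::-1])
```

```text
t 3.2 turn deg (tool) [ 0.02 -0.1   0.22]
tcp goal [596.2 142.  282. ] world d [ 3.6 -4.8 -0.2] | shift before turn [-2.2 -5.6  0.2] | after turn [-2.2 -5.6  0.2] F [-0.3 -0.4 -0. ] w 0.5
```

View pics/w1.png

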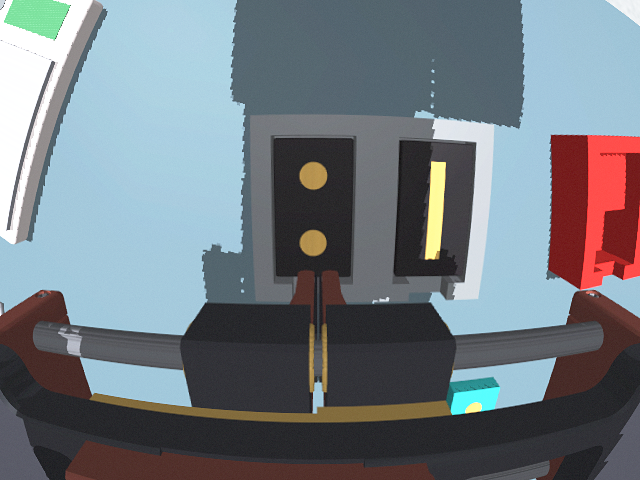

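View pics/s1z.png

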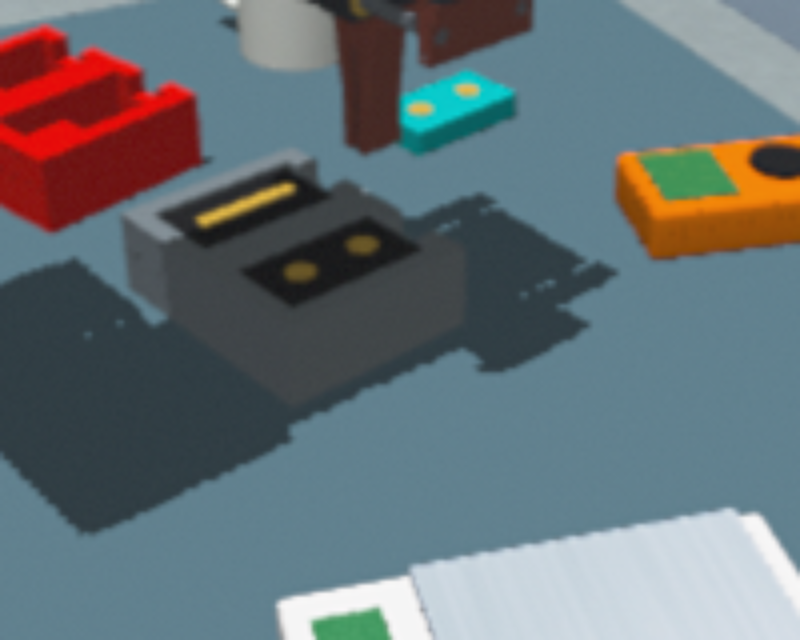

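```bash
cat >> h.py <<'E'
def wun(uv,z,o=None):
    c=ctrl.camera_info('wrist'); o=o or ctrl.get_obs(); uv=np.atleast_2d(uv).astype(float)
    d=uv-[c['cx'],c['cy']]; r=np.hypot(*d.T)+1e-9; a=r/c['fx']
    v=np.c_[d/r[:,None]*np.sin(a)[:,None],np.cos(a)]
    M=R.from_rotvec(o['orientation']).as_matrix(); Tc=c['T_tool_cam']
    D=v@(M@Tc[:3,:3]).T; p0=o['ee_pos']+M@Tc[:3,3]
    return p0+D*((z-p0[2])/D[:,2])[:,None]
def loc(P):
    d=P[:,:2]-T; return np.c_[d@[np.cos(th),np.sin(th)],d@[-np.sin(th),np.cos(th)]]
E
python3 - <<'E'
from h import *
P=wun([[313,176],[313,243],[272,137],[355,137],[272,277],[353,277],[250,115]],48)
print(P.round(1),loc(P).round(1))
E
```

```text
[[545.6 130.7  48. ]
 [584.6 140.8  48. ]
 [529.4 101.9  48. ]
 [517.3 148.2  48. ]
 [612.4 121.6  48. ]
 [599.5 170.4  48. ]
 [519.8  86.2  48. ]] [[-19.8 -35.3]
 [ 20.5 -35.2]
 [-42.7 -59.1]
 [-42.9 -11.2]
 [ 42.6 -60.7]
 [ 42.3 -10.3]
 [-56.  -71.9]]
```

```bash
sed -i 's/T=np.array(\[556.,169.8\])/T=np.array([555.7,171.0])/' h.py
python3 - <<'E'
from h import *
go(w(32,-37,52),toolR(14.48))
E
```

```text
t 3.35 turn deg (tool) [0.01 0.06 0.31]
tcp goal [595.9 143.2 234. ] world d [  2.9  -4.2 -49.6] | shift before turn [-1.7 -4.8 49.6] | after turn [-1.8 -4.8 49.6] F [ 0.1 -0.1 -0.5] w 0.6
```

Request:
{"op": "jog_arm", "data": {"steps": [[[-0.002, -0.005, 0.012, 0, 0, 0, 1], [0, 0, 0.012, 0, 0, 0, 1], [0, 0, 0.012, 0, 0, 0, 1], [0, 0, 0.012, 0, 0, 0, 1], [0, 0, 0, 0, 0, 0, 1], [0, 0, 0, 0, 0, 0, 1]]]}}

```text
t: 3.85
ee_pos: [596.0, 141.9, 233.1]
orientation: [0.402, -3.113, 0.0]
ft_force: [0.4, -0.3, -0.2]
width: 0.3
```

Run:
```python
from h import *
go(w(32,-37,52),toolR(14.48))
a=save('side','s2.png')[170:330,200:400]; cv2.imwrite('pics/s2z.png',cv2.resize(a,None,fx=4,fy=4)[:,:,::-1])
```

```text
t 3.85 turn deg (tool) [ 0.01 -0.16  0.23]
tcp goal [595.9 143.2 234. ] world d [-0.1  1.3  0.9] | shift before turn [-0.3  1.3 -0.9] | after turn [-0.3  1.3 -0.9] F [ 0.4 -0.3 -0.2] w 0.3
```

View pics/s2z.png

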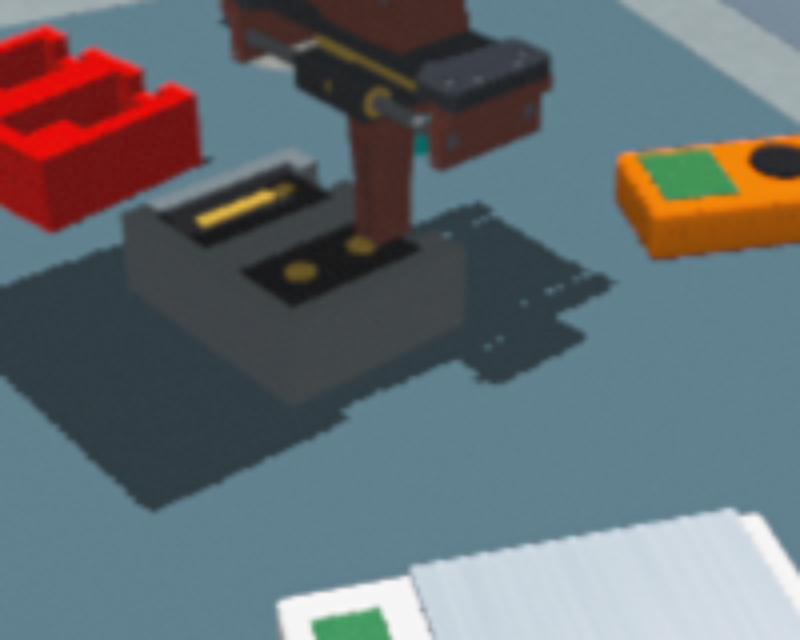

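Finger is above the notch-end contact. Press down gently, with the tip reaching about 8 mm deep.

Request:
{"op": "jog_arm", "data": {"steps": [[[0, 0.001, 0.002, 0, 0, 0, 1], [0, 0, 0.002, 0, 0, 0, 1], [0, 0, 0.002, 0, 0, 0, 1], [0, 0, 0.002, 0, 0, 0, 1], [0, 0, 0.002, 0, 0, 0, 1], [0, 0, 0.001, 0, 0, 0, 1], [0, 0, 0, 0, 0, 0, 1]]]}}

```text
t: 4.48
ee_pos: [596.2, 142.9, 223.5]
orientation: [0.402, -3.115, 0.0]
ft_force: [-0.0, -0.3, 0.1]
width: 0.5
```

Run:
```python
from h import *
go(w(32,-37,40),toolR(14.48))
a=save('side','s3.png')[170:330,200:400]; cv2.imwrite('pics/s3z.png',cv2.resize(a,None,fx=4,fy=4)[:,:,::-1])
```

```text
t 4.4833 turn deg (tool) [-0.   -0.02  0.23]
tcp goal [595.9 143.2 222. ] world d [-0.3  0.3 -1.5] | shift before turn [0.2 0.4 1.5] | after turn [0.2 0.4 1.5] F [-0.  -0.3  0.1] w 0.5
```

View pics/s3z.png

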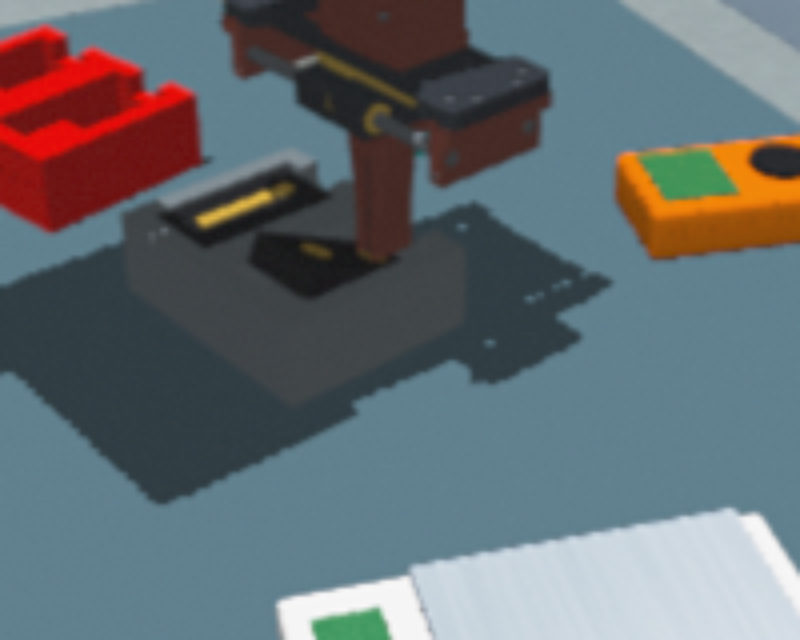

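It is tipping. Press on.

Request:
{"op": "jog_arm", "data": {"steps": [[[0, 0, 0.002, 0, 0, 0, 1], [0, 0, 0.002, 0, 0, 0, 1], [0, 0, 0.002, 0, 0, 0, 1], [0, 0, 0.001, 0, 0, 0, 1], [0, 0, 0.001, 0, 0, 0, 1], [0, 0, 0, 0, 0, 0, 1]]]}}

```text
t: 5.03
ee_pos: [597.6, 143.2, 217.1]
orientation: [-0.402, 3.112, 0.001]
ft_force: [0.7, 0.6, 10.2]
width: 0.4
```

Run:
```python
from h import *
go(w(32,-37,36),toolR(14.48))
a=save('side','s4.png')[170:330,200:400]; cv2.imwrite('pics/s4z.png',cv2.resize(a,None,fx=4,fy=4)[:,:,::-1])
```

```text
t 5.0333 turn deg (tool) [-0.01  0.24  0.23]
tcp goal [595.9 143.2 218. ] world d [-1.7 -0.   0.9] | shift before turn [ 1.6  0.4 -0.9] | after turn [ 1.6  0.4 -0.9] F [ 0.7  0.6 10.2] w 0.4
```

View pics/s4z.png

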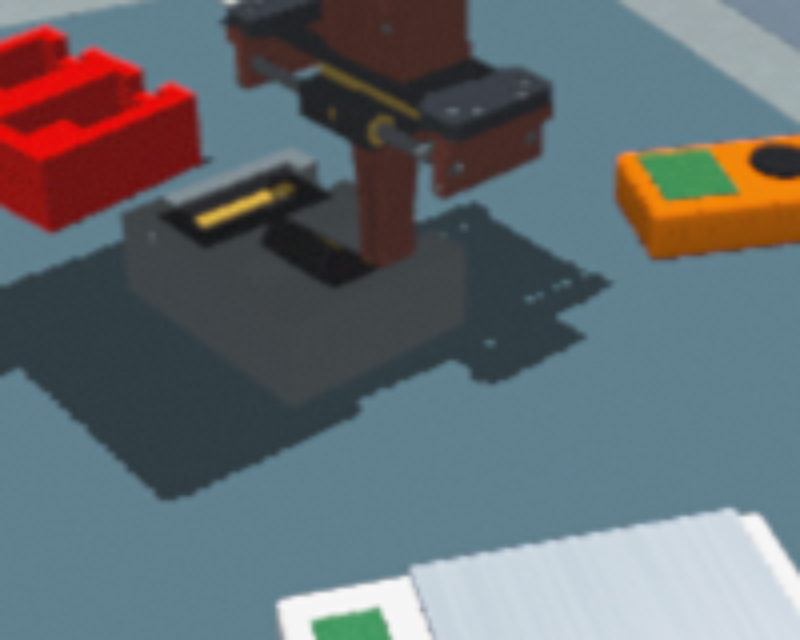

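Request:
{"op": "jog_arm", "data": {"steps": [[[0, 0, -0.006, 0, 0, 0, 1], [0, 0, -0.015, 0, 0, 0, 1], [0, 0, -0.025, 0, 0, 0, 1], [0, 0, -0.03, 0, 0, 0, 0], [0, 0, -0.03, 0, 0, 0, -1], [0, 0, -0.02, 0, 0, 0, -1], [0, 0, 0, 0, 0, 0, -1], [0, 0, 0, 0, 0, 0, -1]]]}}

```text
t: 5.75
ee_pos: [596.3, 142.9, 342.7]
orientation: [-0.402, 3.114, 0.0]
ft_force: [0.2, -0.6, -0.7]
width: 30.2
```

Run:
```python
from h import *
go(w(32,-37,150),toolR(14.48))
save('wrist','w5.png')
a=save('side','s5.png')[170:330,200:400]; cv2.imwrite('pics/s5z.png',cv2.resize(a,None,fx=4,fy=4)[:,:,::-1])
```

```text
t 5.75 turn deg (tool) [-0.    0.11  0.23]
tcp goal [595.9 143.2 332. ] world d [ -0.4   0.2 -10.7] | shift before turn [ 0.3  0.3 10.7] | after turn [ 0.3  0.3 10.7] F [ 0.2 -0.6 -0.7] w 30.2
```

View pics/s5z.png

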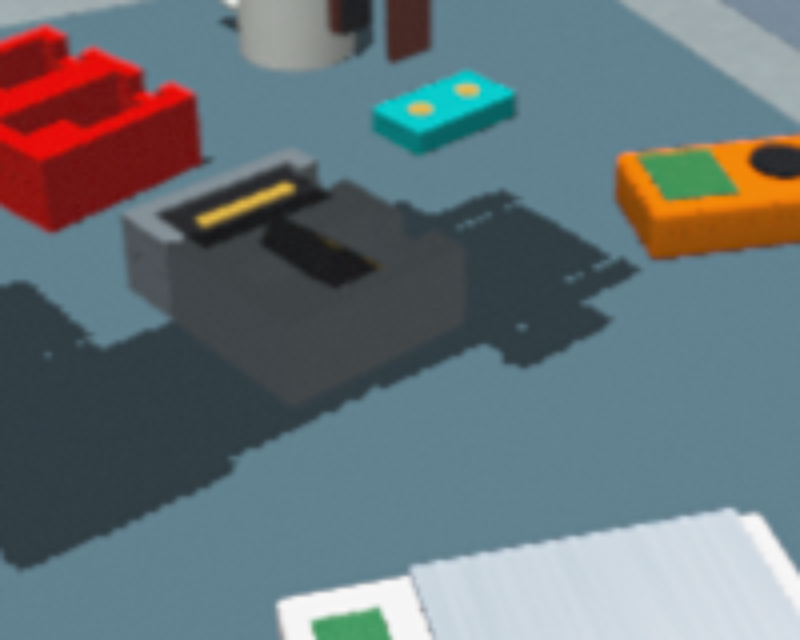

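View pics/w5.png

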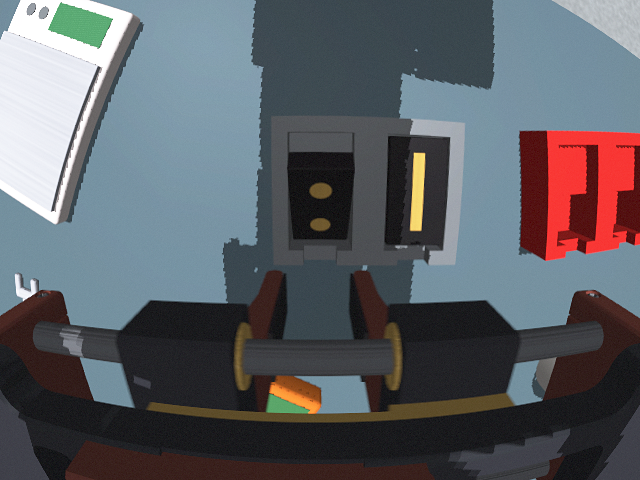

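Run:
```python
from h import *
im=cv2.imread('pics/w5.png')[100:275,255:395]
im=np.clip(255*(im/255.)**0.45,0,255).astype(np.uint8)
cv2.imwrite('pics/w5z.png',cv2.resize(im,None,fx=4,fy=3.4,interpolation=cv2.INTER_CUBIC))
```

```text
(no output)
```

View pics/w5z.png

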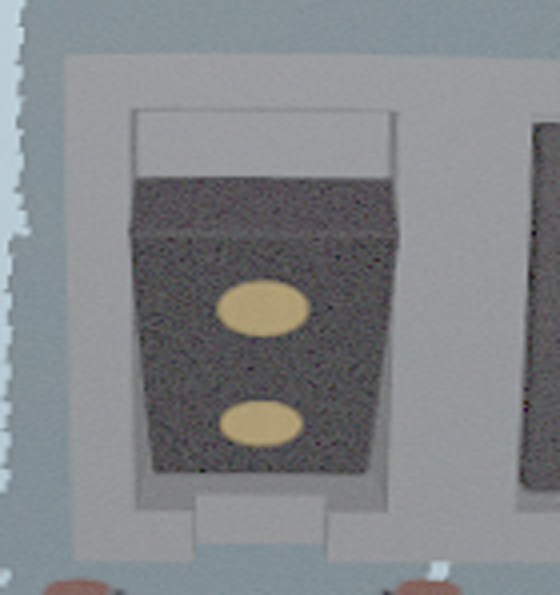

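```bash
cat >> h.py <<'E'
def wproj(P,o):
    c=ctrl.camera_info('wrist'); M=R.from_rotvec(o['orientation']).as_matrix(); Tc=c['T_tool_cam']
    p=((np.atleast_2d(P)-o['ee_pos'])@M-Tc[:3,3])@Tc[:3,:3]
    rr=np.hypot(p[:,0],p[:,1]); a=np.arctan2(rr,p[:,2])
    return np.c_[c['cx']+c['fx']*a*p[:,0]/rr,c['cy']+c['fy']*a*p[:,1]/rr]
E
python3 - <<'E'
from h import *
from scipy.optimize import least_squares
o=dict(orientation=R.from_matrix(toolR(14.3)).as_rotvec(),ee_pos=np.array([596.1,142.9,342.7]))
rows=np.array([152.9,169.1,190.6,224.4,238.2])
mh=np.array([[-42,0],[-42,18],[-20.2,18],[20.2,18],[42,18]])
def pts(p):
    t,X,Z=p; c,s=np.cos(t),np.sin(t)
    return [w(X+(m+42)*c+h*s,-37,Z-(m+42)*s+h*c) for m,h in mh]
f=lambda p:wproj(np.array(pts(p)),o)[:,1]-rows
r=least_squares(f,[.75,-29,61]); print(np.degrees(r.x[0]),r.x[1:],r.fun)
def g(p): # constrained: edge on underside
    t,k=p; return f([t,4-k*np.cos(t),30+k*np.sin(t)])
r=least_squares(g,[.75,46]); print(np.degrees(r.x[0]),r.x[1],r.fun)
print(wproj(np.array([w(-43.5,-37,48),w(-55.5,-37,48),w(58.5,-73.5,48)]),o), 'image pocket -x edge row 132, cradle edge row 116, corner (273.5,264)')
E
```

```text
39.78524866712728 [-30.4097277   46.43354619] [-0.12128419  0.37108842 -0.12374089 -0.78029731  0.65423408]
42.45932268808316 48.48056079874926 [-1.51967984  0.89168314  0.54826464 -0.40188498  0.68536824]
[[319.6350838  135.15560953]
 [319.5807172  118.98939479]
 [273.56851951 268.09804984]] image pocket -x edge row 132, cradle edge row 116, corner (273.5,264)
```

Run:
```python
from h import *
from scipy.optimize import least_squares
o=dict(orientation=R.from_matrix(toolR(14.3)).as_rotvec(),ee_pos=np.array([596.1,142.9,342.7]))
rows=np.array([152.9,169.1,190.6,224.4,238.2])+3.1
mh=np.array([[-42,0],[-42,18],[-20.2,18],[20.2,18],[42,18]])
def f(p):
    t,X,Z=p; c,s=np.cos(t),np.sin(t)
    return wproj(np.array([w(X+(m+42)*c+h*s,-37,Z-(m+42)*s+h*c) for m,h in mh]),o)[:,1]-rows
def g(p):
    t,k=p; return f([t,4-k*np.cos(t),30+k*np.sin(t)])
r=least_squares(g,[.75,46]); print(np.degrees(r.x[0]),r.x[1],r.fun.round(2))
r=least_squares(f,[.75,-29,61]); print(np.degrees(r.x[0]),r.x[1:],r.fun.round(2))
```

```text
41.441001037384794 44.401845815205185 [-1.22  0.78  0.4  -0.49  0.67]
39.30733175848763 [-28.10105822  46.49656005] [-0.12  0.37 -0.12 -0.78  0.65]
```

Run:
```python
from h import *
Rt=toolR(14.48,-41)
tip=w(-21.2,-37,58.1)
print(Rt.round(2))
go(tip-Rt[:,2]*60,Rt)
```

```text
[[-0.73 -0.25 -0.64]
 [-0.19  0.97 -0.16]
 [ 0.66 -0.   -0.75]]
t 5.85 turn deg (tool) [-0.08 40.88  0.23]
tcp goal [698.1 169.6 240.7] world d [102.5  26.8 -99.7] | shift before turn [-1.062e+02 -1.000e-01  9.950e+01] | after turn [-145.4    0.3    5.7] F [ 0.3 -0.4 -0.3] w 38.2
```

Request:
{"op": "jog_arm", "data": {"steps": [[[0, 0, 0, 0, 6.8, 0, -0.55], [0, 0, 0, 0, 6.8, 0, -0.55], [0, 0, 0, 0, 6.8, 0, -0.55], [0, 0, 0, 0, 6.8, 0, -0.55], [0, 0, 0, 0, 6.8, 0, -0.55], [0, 0, 0, 0, 6.8, 0, -0.55], [-0.024, 0, 0.001, 0, 0, 0, -0.55], [-0.024, 0, 0.001, 0, 0, 0, -0.55], [-0.024, 0, 0.001, 0, 0, 0, -0.55], [-0.024, 0, 0.001, 0, 0, 0, -0.55], [-0.024, 0, 0.001, 0, 0, 0, -0.55], [-0.025, 0, 0.001, 0, 0, 0, -0.55], [0, 0, 0, 0, 0, 0, -0.55], [0, 0, 0, 0, 0, 0, -0.55], [0, 0, 0, 0, 0, 0, -0.55]]]}}

```text
t: 7.1
ee_pos: [697.8, 169.6, 241.4]
orientation: [0.311, -2.41, 0.116]
ft_force: [-0.3, 0.0, 0.1]
width: 67.9
```

Run:
```python
from h import *
Rt=toolR(14.48,-41)
tip=w(-21.2,-37,58.1)
go(tip-Rt[:,2]*60,Rt)
save('wrist','w6.png')
a=save('side','s6.png')[140:330,180:420]; cv2.imwrite('pics/s6z.png',cv2.resize(a,None,fx=3,fy=3)[:,:,::-1])
```

```text
t 7.1 turn deg (tool) [-0.15  0.05  0.18]
tcp goal [698.1 169.6 240.7] world d [ 0.3 -0.  -0.6] | shift before turn [-0.6 -0.1  0.3] | after turn [-0.6 -0.1  0.3] F [-0.3  0.   0.1] w 67.9
```

View pics/s6z.png

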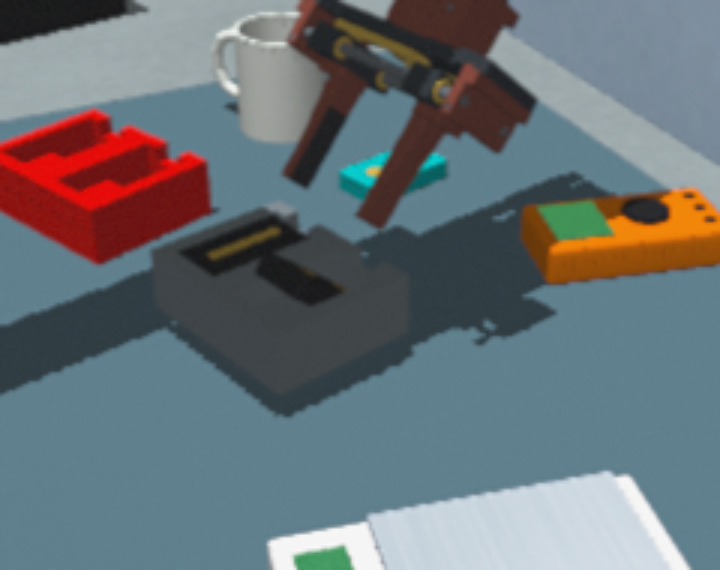

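View pics/w6.png

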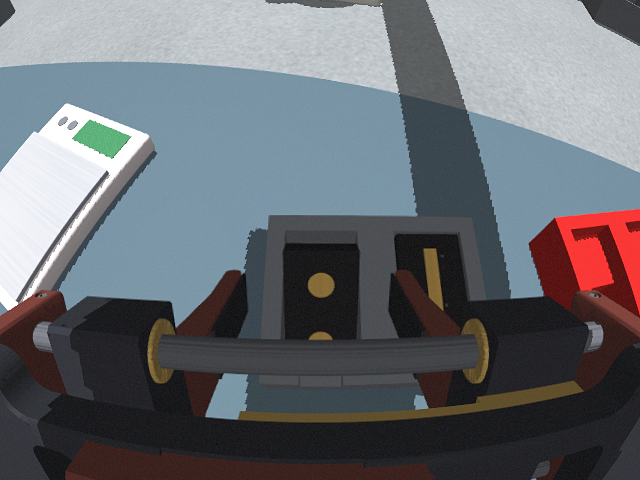

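Request:
{"op": "jog_arm", "data": {"steps": [[[0, 0, 0.01, 0, 0, 0, -0.55], [0, 0, 0.01, 0, 0, 0, -0.55], [0, 0, 0.01, 0, 0, 0, -0.55], [0, 0, 0.01, 0, 0, 0, -0.55], [0, 0, 0.01, 0, 0, 0, -0.55], [0, 0, 0, 0, 0, 0, -0.55], [0, 0, 0, 0, 0, 0, -0.55]]]}}

```text
t: 7.78
ee_pos: [666.5, 161.4, 203.9]
orientation: [0.311, -2.411, 0.116]
ft_force: [-0.5, -0.2, 0.7]
width: 68.3
```

Run:
```python
from h import *
Rt=toolR(14.48,-41)
tip=w(-21.2,-37,58.1)
go(tip,Rt)
a=save('wrist','w7.png'); a=np.clip(255*(a/255.)**0.6,0,255).astype(np.uint8); cv2.imwrite('pics/w7.png',a[:,:,::-1])
a=save('side','s7.png')[170:330,200:400]; cv2.imwrite('pics/s7z.png',cv2.resize(np.clip(255*(a/255.)**0.6,0,255).astype(np.uint8),None,fx=4,fy=3.7)[:,:,::-1])
```

```text
t 7.7833 turn deg (tool) [-0.15  0.11  0.18]
tcp goal [660.  159.7 195.5] world d [-6.5 -1.6 -8.4] | shift before turn [-0.5  0.1 10.7] | after turn [-0.5  0.  10.7] F [-0.5 -0.2  0.7] w 68.3
```

View pics/s7z.png

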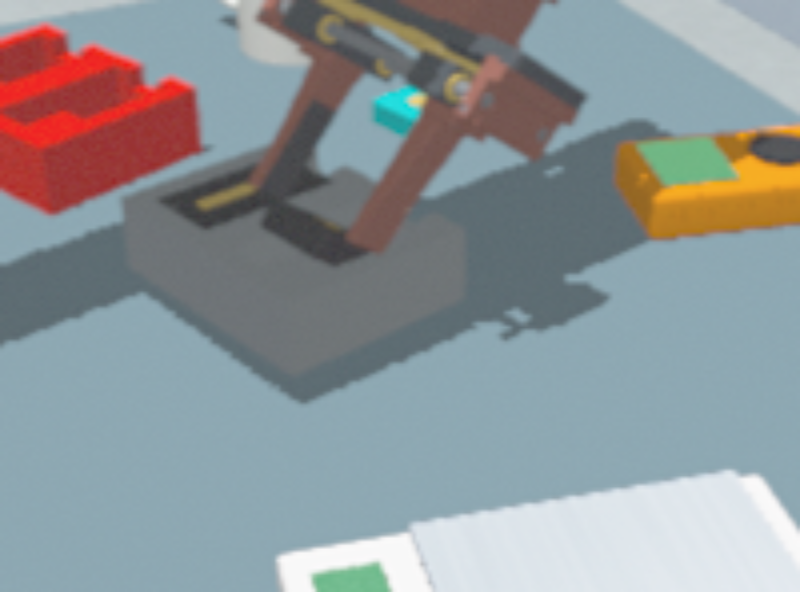

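View pics/w7.png

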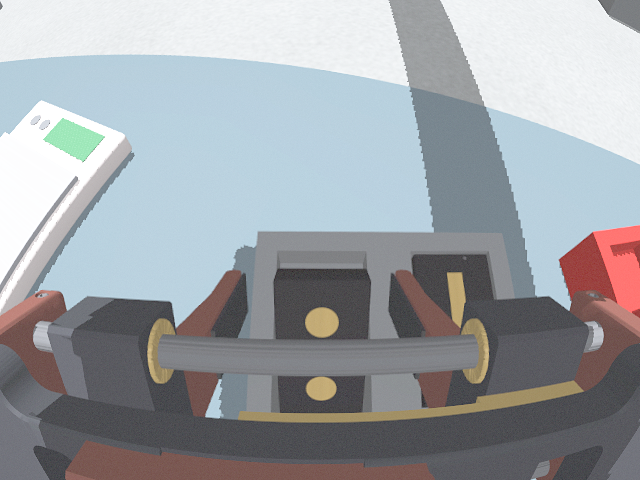

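Run:
```python
from h import *
o=ctrl.get_obs(); t=np.radians(42); c,s=np.cos(t),np.sin(t)
f=lambda a,h:w(4+a*c+h*s,-37,30-a*s+h*c)
print(wproj(np.array([f(-44.5,0),f(-44.5,18),f(-22.7,18),f(17.7,18),w(-43.5,-37,48),w(-55.5,-37,48)]),o).round(1))
M=R.from_rotvec(o['orientation']).as_matrix()
tip=o['ee_pos']+M@[0,0,182]; print('tip',tip)
print(wproj(np.array([o['ee_pos']+M@[x,34,z] for x in(-10,10) for z in (163,182)]),o).round(1))
im=cv2.imread('pics/w7.png')[225:345,225:415]; cv2.imwrite('pics/w7z.png',cv2.resize(im,None,fx=4,fy=4,interpolation=cv2.INTER_CUBIC))
```

```text
[[321.5 268.2]
 [321.8 281.7]
 [321.5 323.2]
 [320.9 388.1]
 [321.3 251.7]
 [321.3 232.4]]
tip [552.40761338 131.38229932  66.92496306]
[[397.6 330.4]
 [390.  311.9]
 [401.3 288.9]
 [392.8 273.6]]
```

View pics/w7z.png

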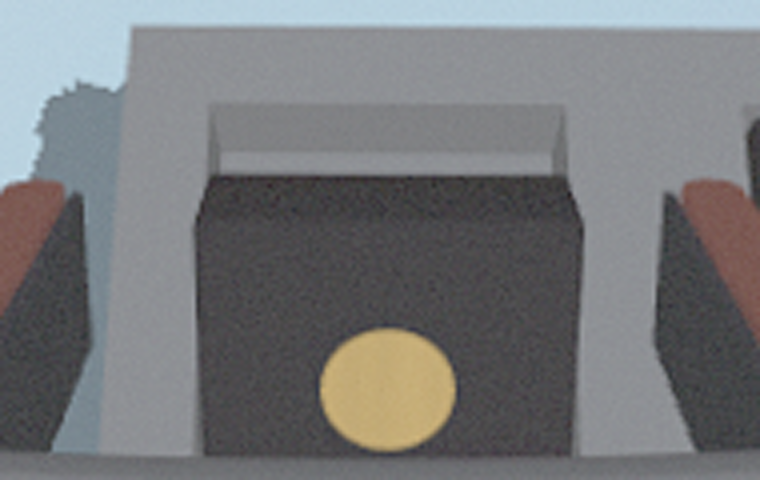

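Request:
{"op": "jog_arm", "data": {"steps": [[[0, 0, 0.005, 0, 0, 0, -0.55], [0, 0, 0.0055, 0, 0, 0, -0.55], [0, 0, 0, 0, 0, 0, -0.55], [0, 0, 0, 0, 0, 0, 0.2], [0, 0, 0, 0, 0, 0, 0.6], [0, 0, 0, 0, 0, 0, 1], [0, 0, 0, 0, 0, 0, 1], [0, 0, 0, 0, 0, 0, 1], [0, 0, 0, 0, 0, 0, 1]]]}}

```text
t: 8.63
ee_pos: [660.5, 159.9, 196.7]
orientation: [0.312, -2.413, 0.116]
ft_force: [0.5, -0.1, 1.3]
width: 45.7
```

Run:
```python
from h import *
Rt=toolR(14.48,-41)
go(w(-21.2,-37,58.1),Rt)
a=save('side','s8.png')[170:330,200:400]; cv2.imwrite('pics/s8z.png',cv2.resize(np.clip(255*(a/255.)**0.6,0,255).astype(np.uint8),None,fx=4,fy=3.7)[:,:,::-1])
```

```text
t 8.6333 turn deg (tool) [-0.14  0.22  0.18]
tcp goal [660.  159.7 195.5] world d [-0.5 -0.2 -1.3] | shift before turn [-0.4 -0.   1.3] | after turn [-0.4 -0.   1.3] F [ 0.5 -0.1  1.3] w 45.7
```

View pics/s8z.png

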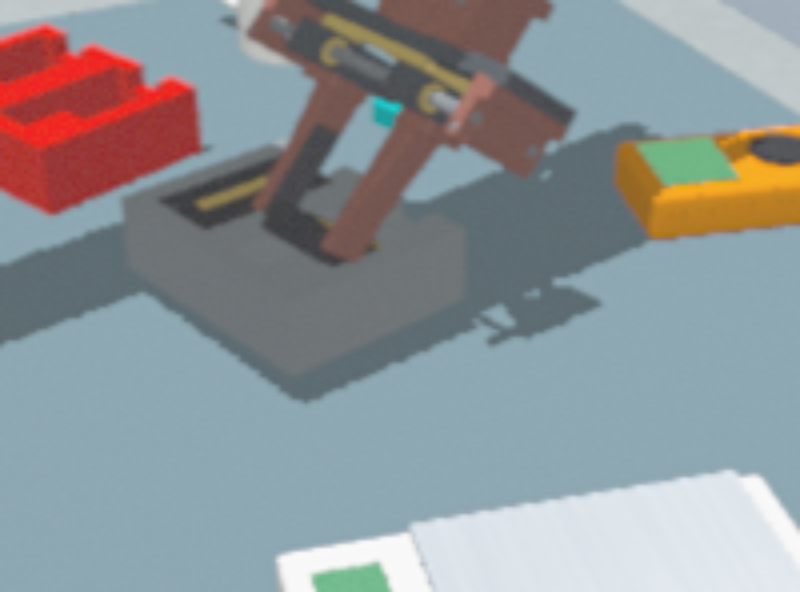

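Request:
{"op": "jog_arm", "data": {"steps": [[[0.003, 0, -0.0025, 0, 0, 0, 1], [0.004, 0, -0.003, 0, 0, 0, 1], [0.006, 0, -0.005, 0, 0, 0, 1], [0.008, 0, -0.006, 0, 0, 0, 1], [0.008, 0, -0.007, 0, 0, 0, 1], [0.008, 0, -0.007, 0, 0, 0, 1], [0.008, 0, -0.007, 0, 0, 0, 1], [0.008, 0, -0.007, 0, 0, 0, 1], [0.008, 0, -0.008, 0, 0, 0, 1], [0, 0, 0, 0, 0, 0, 1]]]}}

```text
t: 9.52
ee_pos: [649.5, 156.9, 279.3]
orientation: [0.312, -2.416, 0.116]
ft_force: [0.8, 0.7, -1.1]
width: 45.7
```

Run:
```python
from h import *
go(w(-21.2,-37,140),toolR(14.48,-41))
a=save('side','s9.png')[140:330,200:420]; cv2.imwrite('pics/s9z.png',cv2.resize(np.clip(255*(a/255.)**0.6,0,255).astype(np.uint8),None,fx=3.5,fy=3.1)[:,:,::-1])
```

```text
t 9.5167 turn deg (tool) [-0.16  0.4   0.17]
tcp goal [660.  159.7 277.4] world d [10.6  2.8 -1.9] | shift before turn [-9.6  0.1 -5.7] | after turn [-9.5  0.1 -5.7] F [ 0.8  0.7 -1.1] w 45.7
```

View pics/s9z.png

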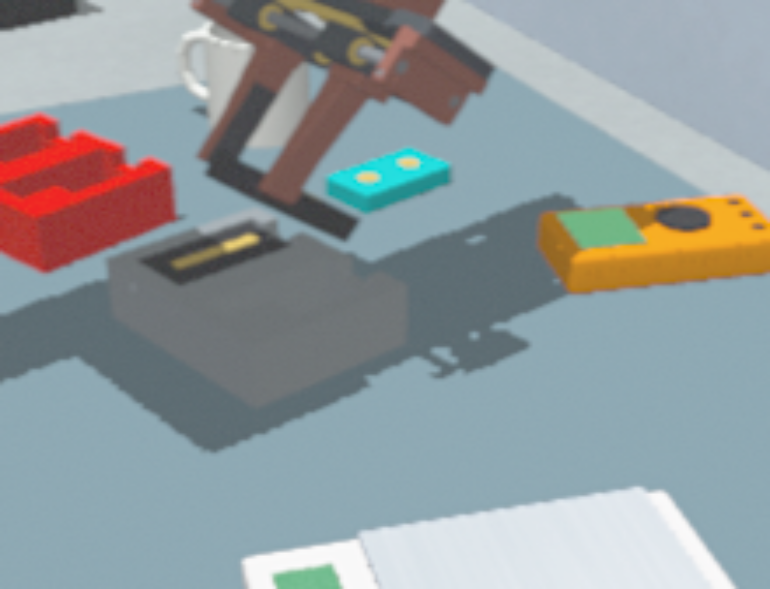

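```bash
cat >> h.py <<'E'
Pl=np.array([558.3,-168.3]); yp=-12.2
def pt(dx,z,yaw=yp):
    y=np.radians(yaw); return np.array([Pl[0]+dx*np.cos(y),Pl[1]+dx*np.sin(y),z])
E
python3 - <<'E'
from h import *
go(w(-21.2,-37,200),toolR(14.48,0))
go(pt(-35,88),toolR(yp,0))
E
```

```text
t 9.5667 turn deg (tool) [ -0.09 -40.64   0.22]
tcp goal [544.4 129.9 382. ] world d [-104.9  -26.9  104. ] | shift before turn [149.9   0.6  -8.4] | after turn [ 1.083e+02  1.000e-01 -1.040e+02] F [ 1.3  0.3 -1.2] w 45.6
t 9.5667 turn deg (tool) [ -9.55 -39.88  25.77]
tcp goal [ 524.1 -160.9  270. ] world d [-125.2 -317.7   -8. ] | shift before turn [ 147.9 -275.5  137.5] | after turn [  55.2 -337.     8. ] F [ 1.3  0.3 -1.2] w 45.6
```

Request:
{"op": "jog_arm", "data": {"steps": [[[0.014, 0, -0.012, 0, -3, 0, 1], [0.014, 0, -0.012, 0, -5, 0, 1], [0.014, 0, -0.012, 0, -5, 0, 1], [0.014, 0, -0.012, 0, -5, 0, 1], [0.014, 0, -0.012, 0, -5, 0, 1], [0.014, 0, -0.012, 0, -5, 0, 1], [0.014, 0, -0.012, 0, -5, 0, 1], [0.007, 0, -0.01, 0, -5, 0, 1], [0, 0, 0, 0, -2.6, 0, 1], [0, 0, 0, 0, 0, 4, 1], [0, 0, 0, 0, 0, 5, 1], [0, 0, 0, 0, 0, 5, 1], [0, 0, 0, 0, 0, 5, 1], [0, 0, 0, 0, 0, 5, 1], [0, 0, 0, 0, 0, 2.6, 1], [0, 0, 0, 0, 0, 0, 1]]]}}

```text
t: 10.9
ee_pos: [597.4, 143.2, 404.4]
orientation: [-0.327, -3.12, 0.003]
ft_force: [0.6, 0.9, -0.7]
width: 45.4
```

Run:
```python
from h import *
go(pt(-35,110),toolR(yp,0))
```

```text
t 10.9 turn deg (tool) [-0.13 -0.26  0.22]
tcp goal [ 524.1 -160.9  292. ] world d [ -73.3 -304.1 -112.4] | shift before turn [   8.1 -312.5  113.2] | after turn [   7.4 -312.8  112.4] F [ 0.6  0.9 -0.7] w 45.4
```

Request:
{"op": "jog_arm", "data": {"steps": [[[0.0005, -0.01, 0.003, 0, 0, 0, 1], [0.0005, -0.02, 0.006, 0, 0, 0, 1], [0.0005, -0.022, 0.008, 0, 0, 0, 1], [0.0005, -0.022, 0.008, 0, 0, 0, 1], [0.0005, -0.022, 0.008, 0, 0, 0, 1], [0.0005, -0.022, 0.008, 0, 0, 0, 1], [0.0005, -0.022, 0.008, 0, 0, 0, 1], [0.0005, -0.022, 0.008, 0, 0, 0, 1], [0.0005, -0.022, 0.008, 0, 0, 0, 1], [0.0005, -0.022, 0.008, 0, 0, 0, 1], [0.0005, -0.022, 0.008, 0, 0, 0, 1], [0.0005, -0.022, 0.008, 0, 0, 0, 1], [0.0005, -0.022, 0.008, 0, 0, 0, 1], [0.0005, -0.022, 0.008, 0, 0, 0, 1], [0.0005, -0.018, 0.005, 0, 0, 0, 1], [0, 0, 0, 0, 0, 0, 1], [0, 0, 0, 0, 0, 0, 1], [0, 0, 0, 0, 0, 0, 1]]]}}

```text
t: 12.4
ee_pos: [525.6, -160.4, 295.7]
orientation: [-0.325, -3.121, 0.002]
ft_force: [0.7, -0.5, -0.9]
width: 46.0
```

Run:
```python
from h import *
go(pt(-35,110),toolR(yp,0))
print(ctrl.get_obs())
save('wrist','w10.png')
a=save('side','s10.png')[200:420,230:480]; cv2.imwrite('pics/s10z.png',cv2.resize(a,None,fx=3,fy=2.7)[:,:,::-1])
save('top','t10.png')
```

```text
t 12.4 turn deg (tool) [-0.08 -0.19  0.33]
tcp goal [ 524.1 -160.9  292. ] world d [-1.5 -0.5 -3.7] | shift before turn [ 1.4 -0.8  3.7] | after turn [ 1.4 -0.8  3.7] F [ 0.7 -0.5 -0.9] w 46.0
{'t': 12.4, 'qpos': array([-0.31750535,  0.46737609,  1.86848455, -0.00238217,  0.80880455,
       -1.67946556]), 'qvel': array([ 0.01712235, -0.00677824, -0.00374533,  0.00016414, -0.00165614,
        0.00324173]), 'joint_torque': array([-8.38476699e-01, -5.04310727e+01, -2.07063478e+01, -5.47422585e-02,
        5.29664755e-02, -2.58922717e-02]), 'ee_pos': array([ 525.59690545, -160.42873894,  295.72894604]), 'orientation': array([-3.24521551e-01, -3.12140090e+00,  1.61962046e-03]), 'ft_force': array([ 0.72617564, -0.54524564, -0.90197376]), 'moment': array([0.02941607, 0.06961913, 0.01716746]), 'width': 45.9934237480255}
```

View pics/s10z.png

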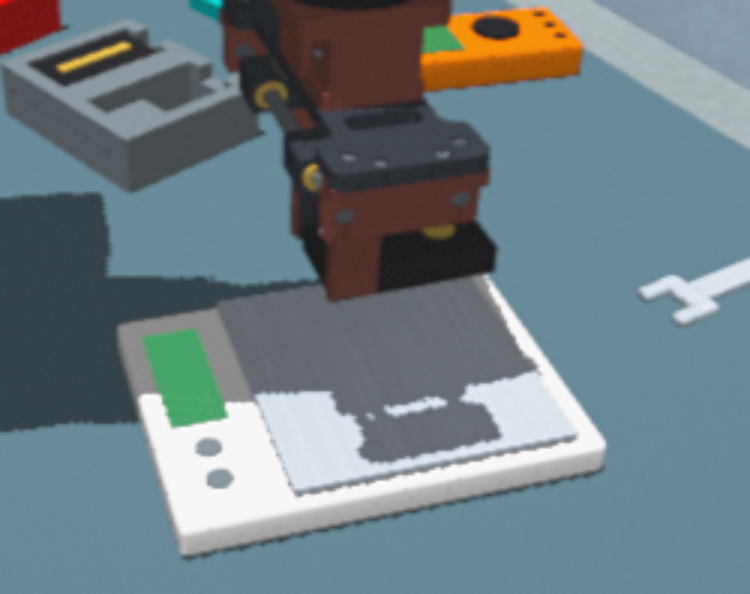

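View pics/w10.png

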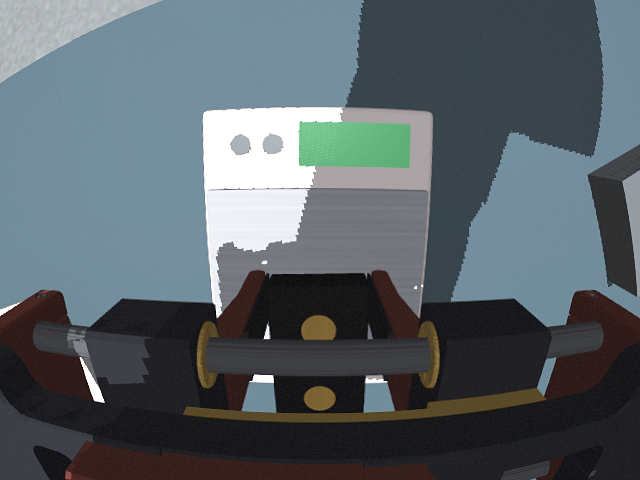

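View pics/t10.png

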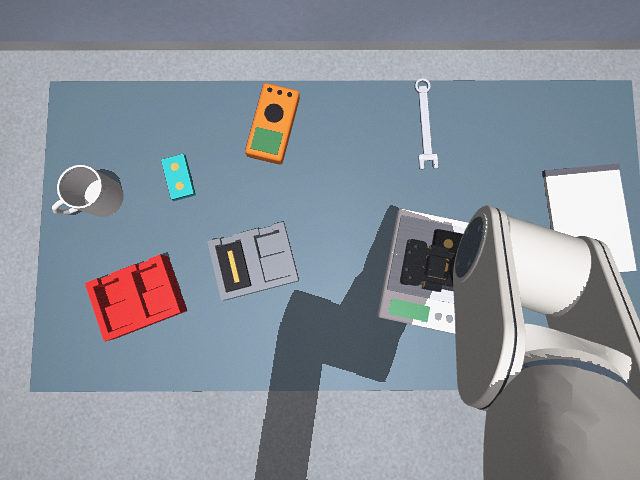

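Run:
```python
from h import *
from scipy.optimize import least_squares
o=ctrl.get_obs()
P=wun([[208,189.5],[428,191],[211,300],[425,300]],34,o); print(P.round(1))
y=np.radians(yp); d=P[:,:2]-Pl; print((d@[np.cos(y),np.sin(y)]).round(1),(d@[-np.sin(y),np.cos(y)]).round(1))
a=cv2.imread('pics/w10.png'); a=np.clip(255*(a/255.)**0.5,0,255).astype(np.uint8)
cv2.imwrite('pics/w10z.png',cv2.resize(a[170:420,195:445],None,fx=3,fy=2.4,interpolation=cv2.INTER_CUBIC))
a=cv2.imread('pics/s10.png'); a=np.clip(255*(a/255.)**0.5,0,255).astype(np.uint8)
cv2.imwrite('pics/s10y.png',cv2.resize(a[260:330,320:410],None,fx=8,fy=8,interpolation=cv2.INTER_CUBIC))
```

```text
[[ 471.1 -225.9   34. ]
 [ 502.5  -80.7   34. ]
 [ 549.2 -246.5   34. ]
 [ 581.2  -93.    34. ]]
[-73.1 -73.1   7.6   6.5] [-74.8  73.8 -78.3  78.4]
```

View pics/w10z.png

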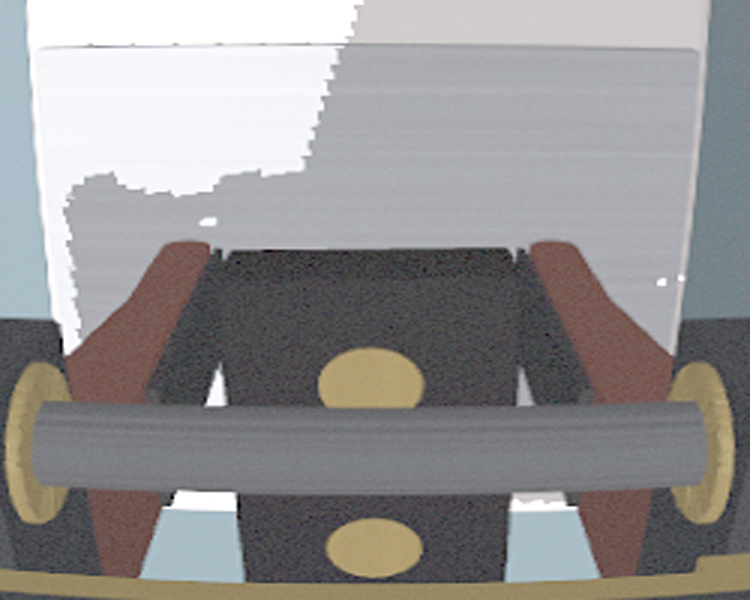

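View pics/s10y.png

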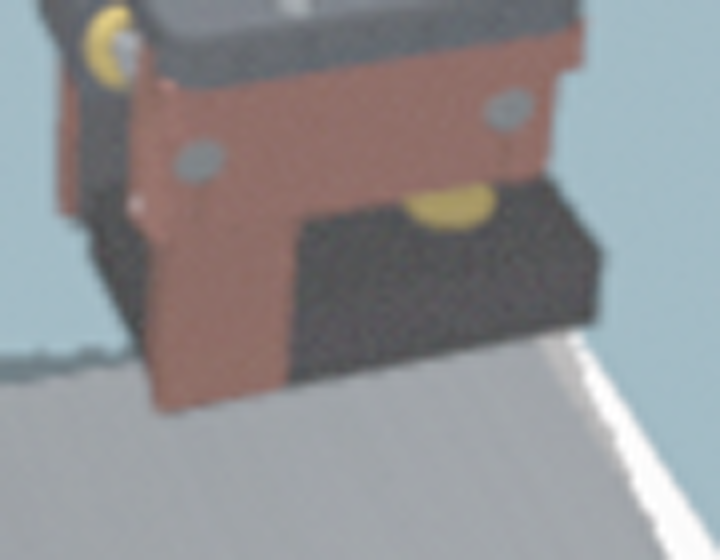

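Run:
```python
from h import *
from scipy.optimize import least_squares
o=ctrl.get_obs(); c=ctrl.camera_info('wrist')
M=R.from_rotvec(o['orientation']).as_matrix()
mh=np.array([[-42,0],[-42,18],[-20.2,18],[20.2,18]]); rows=np.array([274.2,287.3,330,398.3])
def pts(p):
    t,m0,h0=p; d=mh-[m0,h0]; # tip at (m0,h0); tool: +x = -module x, +z = -h ; pitch t nose-down
    X=d[:,0]*np.cos(t)+d[:,1]*np.sin(t); H=-d[:,0]*np.sin(t)+d[:,1]*np.cos(t)
    return np.array([o['ee_pos']+M@[-x,0,182-h] for x,h in zip(X,H)])
f=lambda p:wproj(pts(p),o)[:,1]-rows
r=least_squares(f,[0,-35,4]); print(np.degrees(r.x[0]),r.x[1:],r.fun)
P=pts(r.x); print(P.round(1))
```

```text
-1.4290905081194634 [-36.5805336   10.14497062] [ 0.06909802 -0.23585647  0.2836729  -0.11691456]
[[ 520.3 -158.9  103.7]
 [ 519.9 -158.8  121.7]
 [ 541.3 -163.3  122.2]
 [ 580.8 -171.5  123.1]]
```

Request:
{"op": "jog_arm", "data": {"steps": [[[0.0025, -0.001, 0.008, 0, 0, 0, 1], [0, 0, 0.012, 0, 0, 0, 1], [0, 0, 0.012, 0, 0, 0, 1], [0, 0, 0.01, 0, 0, 0, 1], [0, 0, 0.008, 0, 0, 0, 1], [0, 0, 0.006, 0, 0, 0, 1], [0, 0, 0.004, 0, 0, 0, 1], [0, 0, 0, 0, 0, 0, 1], [0, 0, 0, 0, 0, 0, 1]]]}}

```text
t: 13.3
ee_pos: [522.9, -161.1, 235.5]
orientation: [-0.325, -3.121, 0.002]
ft_force: [-0.2, -1.2, -1.1]
width: 45.5
```

Run:
```python
from h import *
go(pt(-36.5,38),toolR(yp,0))
a=save('side','s11.png'); a=np.clip(255*(a/255.)**0.5,0,255).astype(np.uint8)
cv2.imwrite('pics/s11z.png',cv2.resize(a[260:400,280:440],None,fx=5,fy=4.2,interpolation=cv2.INTER_CUBIC)[:,:,::-1])
```

```text
t 13.3 turn deg (tool) [-0.09 -0.19  0.31]
tcp goal [ 522.6 -160.6  220. ] world d [ -0.3   0.6 -15.5] | shift before turn [ 0.3  0.5 15.5] | after turn [ 0.4  0.5 15.5] F [-0.2 -1.2 -1.1] w 45.5
```

View pics/s11z.png

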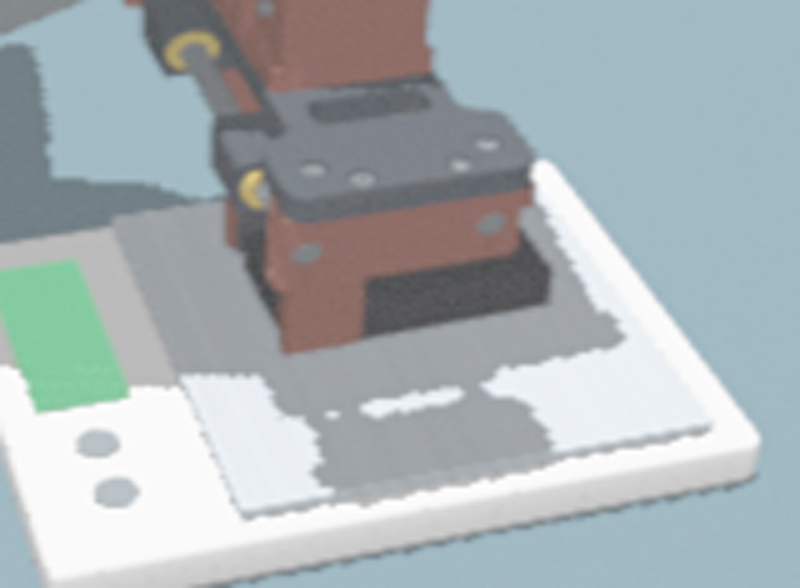

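Request:
{"op": "jog_arm", "data": {"steps": [[[0, 0, 0.003, 0, 0, 0, 1], [0, 0, 0.002, 0, 0, 0, 1], [0, 0, 0.001, 0, 0, 0, 1], [0, 0, 0.001, 0, 0, 0, 1], [0, 0, 0, 0, 0, 0, 1], [0, 0, 0, 0, 0, 0, 1]]]}}

```text
t: 13.85
ee_pos: [522.8, -161.1, 228.7]
orientation: [-0.325, -3.121, 0.002]
ft_force: [0.1, 0.0, -1.5]
width: 45.7
```

Request:
{"op": "jog_arm", "data": {"steps": [[[0, 0, 0.001, 0, 0, 0, 1], [0, 0, 0.001, 0, 0, 0, 1], [0, 0, 0, 0, 0, 0, 1]]]}}

```text
t: 14.1
ee_pos: [522.8, -161.1, 226.5]
orientation: [-0.325, -3.121, 0.002]
ft_force: [-0.6, -0.2, -0.3]
width: 45.5
```

Request:
{"op": "jog_arm", "data": {"steps": [[[0, 0, 0.001, 0, 0, 0, 1], [0, 0, 0, 0, 0, 0, 1]]]}}

```text
t: 14.27
ee_pos: [522.8, -161.1, 225.5]
orientation: [-0.325, -3.121, 0.002]
ft_force: [-0.1, 0.4, -0.3]
width: 45.3
```

Run:
```python
from h import *
for i in range(2):
    print(ctrl.get_obs()['ft_force'],ctrl.get_obs()['moment'])
    a=save('side',f's12{i}.png')
a=np.clip(255*(a/255.)**0.5,0,255).astype(np.uint8)
cv2.imwrite('pics/s12z.png',cv2.resize(a[300:350,320:400],None,fx=9,fy=9,interpolation=cv2.INTER_CUBIC)[:,:,::-1])
```

```text
[-0.131504    0.35164649 -0.33852221] [ 0.03182886  0.10066062 -0.05498159]
[ 0.24692978  0.01974267 -1.13011791] [ 0.00361905  0.07001265 -0.01220586]
```

View pics/s12z.png

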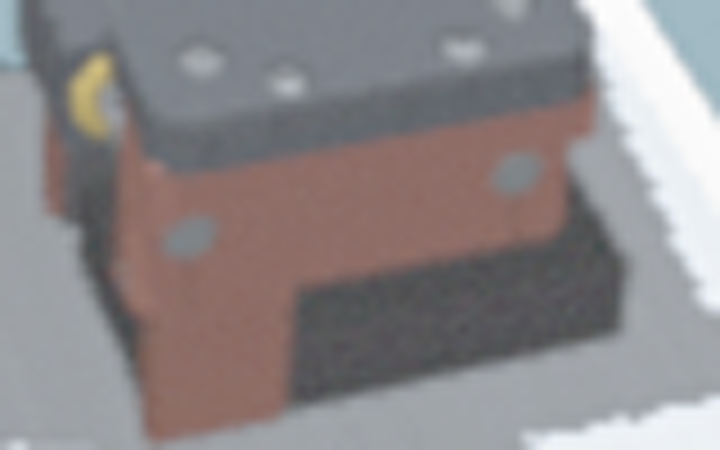

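Run:
```python
from h import *
o=ctrl.get_obs(); C=o['ee_pos'][:2]; y=np.radians(-11.9)
for z in [34,36,38,40,42]:
    P=unproj('side',[[352.2-.4,345-.4],[388.9-.4,337-.4]],z); d=P[:,:2]-C
    print(z,(d@[np.cos(y),np.sin(y)]).round(1),(d@[-np.sin(y),np.cos(y)]).round(1))
```

```text
34 [15.6 75.9] [-18.5 -17.9]
36 [14.9 74.9] [-20.3 -19.8]
38 [14.1 73.9] [-22.2 -21.6]
40 [13.4 72.9] [-24.  -23.5]
42 [12.6 71.9] [-25.9 -25.3]
```

Request:
{"op": "jog_arm", "data": {"steps": [[[0, 0, 0.001, 0, 0, 0, 1], [0, 0, 0.001, 0, 0, 0, 1], [0, 0, 0, 0, 0, 0, 1]]]}}

```text
t: 14.62
ee_pos: [522.8, -161.1, 223.6]
orientation: [-0.325, -3.122, 0.002]
ft_force: [0.5, -0.4, -1.2]
width: 45.8
```

Request:
{"op": "jog_arm", "data": {"steps": [[[0, 0, 0.001, 0, 0, 0, 1], [0, 0, 0, 0, 0, 0, 1]]]}}

```text
t: 14.78
ee_pos: [522.9, -161.1, 223.5]
orientation: [-0.325, -3.122, 0.002]
ft_force: [-2.9, 0.8, 8.7]
width: 45.5
```

Request:
{"op": "jog_arm", "data": {"steps": [[[0, 0, 0.001, 0, 0, 0, 1], [0, 0, 0, 0, 0, 0, 1]]]}}

```text
t: 14.95
ee_pos: [523.0, -161.1, 223.4]
orientation: [-0.324, -3.122, 0.002]
ft_force: [-5.0, 2.1, 18.5]
width: 45.8
```

Request:
{"op": "jog_arm", "data": {"steps": [[[0, 0, -0.001, 0, 0, 0, 1], [0, 0, -0.0005, 0, 0, 0, 1], [0, 0, 0, 0, 0, 0, 1]]]}}

```text
t: 15.2
ee_pos: [523.0, -161.1, 223.4]
orientation: [-0.325, -3.122, 0.002]
ft_force: [-0.7, 0.0, 5.7]
width: 45.9
```

Run:
```python
from h import *
print(ctrl.get_obs()['ft_force'],ctrl.get_obs()['moment'])
a=save('wrist','w13.png'); a=np.clip(255*(a/255.)**0.5,0,255).astype(np.uint8)
cv2.imwrite('pics/w13z.png',cv2.resize(a[170:420,195:445],None,fx=3,fy=2.4,interpolation=cv2.INTER_CUBIC)[:,:,::-1])
a=save('side',f's13.png')
a=np.clip(255*(a/255.)**0.5,0,255).astype(np.uint8)
cv2.imwrite('pics/s13z.png',cv2.resize(a[260:400,280:440],None,fx=5,fy=4.2,interpolation=cv2.INTER_CUBIC)[:,:,::-1])
```

```text
[-0.66405406  0.04245834  5.71888153] [0.08864107 0.22197655 0.03170733]
```

View pics/w13z.png

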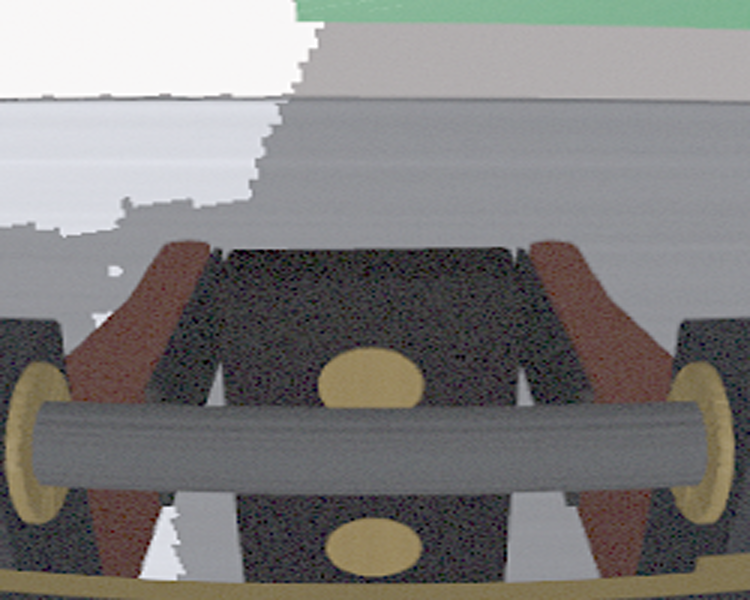

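View pics/s13z.png

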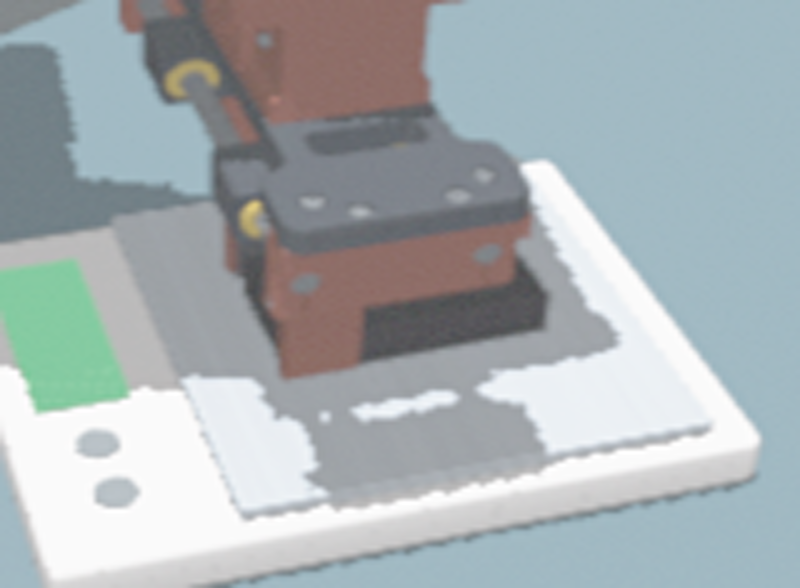

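Run:
```python
from h import *
o=ctrl.get_obs(); y=np.radians(yp)
P=np.vstack([wun([[318.5,330],[319.3,397.5]],52,o),wun([[317,211]],34,o)])
d=P[:,:2]-Pl; print(P.round(1),np.c_[d@[np.cos(y),np.sin(y)],d@[-np.sin(y),np.cos(y)]].round(1))
```

```text
[[ 536.7 -165.4   52. ]
 [ 576.1 -173.3   52. ]
 [ 485.5 -155.4   34. ]] [[-21.8  -1.7]
 [ 18.4  -1.1]
 [-73.9  -2.7]]
```

Request:
{"op": "jog_arm", "data": {"steps": [[[0, 0, -0.0005, 0, 0, 0, 1], [0, 0, 0, 0, 0, 0, -0.1], [0, 0, 0, 0, 0, 0, -0.2], [0, 0, 0, 0, 0, 0, -0.4], [0, 0, 0, 0, 0, 0, -0.5], [0, 0, 0, 0, 0, 0, -0.5], [0, 0, -0.005, 0, 0, 0, -0.5], [0, 0, -0.015, 0, 0, 0, -0.5], [0, 0, -0.03, 0, 0, 0, -0.5], [0, 0, -0.03, 0, 0, 0, -0.5], [0, 0, -0.03, 0, 0, 0, -0.5], [0, 0, 0, 0, 0, 0, -0.5], [0, 0, 0, 0, 0, 0, -0.5]]]}}

```text
t: 16.38
ee_pos: [523.7, -161.2, 335.7]
orientation: [0.325, 3.124, -0.003]
ft_force: [-0.3, 0.2, -0.8]
width: 66.0
```

Run:
```python
from h import *
o=ctrl.get_obs(); print(o['ft_force'],o['width'],o['ee_pos'])
save('wrist','w14.png')
a=save('side',f's14.png')
cv2.imwrite('pics/s14z.png',cv2.resize(a[190:410,220:470],None,fx=3,fy=2.7,interpolation=cv2.INTER_CUBIC)[:,:,::-1])
```

```text
[-0.25192157  0.18108238 -0.77888683] 65.98206905809843 [ 523.65473325 -161.155227    335.71954953]
```

View pics/w14.png

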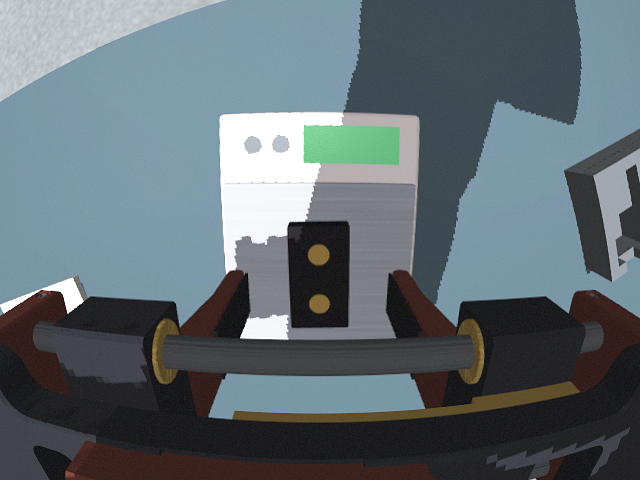

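View pics/s14z.png

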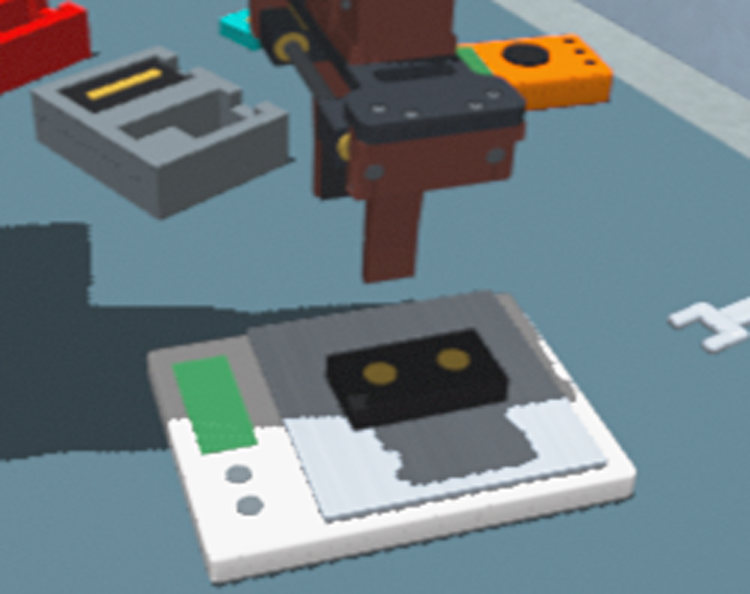

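Run:
```python
from h import *
o=ctrl.get_obs(); y=np.radians(yp)
P=np.vstack([wun([[318.5,254.7],[319.3,303.8]],52,o),wun([[224,183],[416,185]],34,o)])
d=P[:,:2]-Pl; print(np.c_[d@[np.cos(y),np.sin(y)],d@[-np.sin(y),np.cos(y)]].round(1), np.linalg.norm(P[0]-P[1]))
```

```text
[[-25.5  -1.5]
 [ 14.1  -0.6]
 [-76.9 -74.6]
 [-76.3  73.6]] 39.5996494362517
```

```bash
python3 -c "
from h import *
print(ctrl.get_obs()['t']); print(ctrl.close_job())"
```

```text
16.4833
the job is handed in; nothing more can be done
None
```

The round-contact module is on the bench scale's platform, flat with its contacts up, and released. I handed the job in at about 16.5 s of the 45 s allowed.

**What I did:** I pressed the notched end down about 13 mm with the closed fingertips until it met the stop (about 10 N). After I backed off, the module stayed leaning at about 42°. I gripped the raised end across y, lifted it clear, turned the tool upright and lowered the module until it touched the platform. The wrist force peaked at about 18 N on touchdown; I eased it back to under 6 N before opening the fingers.

**Last checks:**
- **Position:** the module is within about 2 mm of the platform centre and lined up with it.
- **Flatness:** the spacing between the contacts (39.6 mm) and the side picture both fit a module lying flat.
- **Gripper:** it is open and about 110 mm above the platform, touching nothing.
- **Surroundings:** the bar-contact module is still flush in its pocket. I made no contact with the red and turquoise look-alikes.

**Disagreements along the way:**
- Before lowering, the wrist camera put the fingertips about 10 mm above the module's underside. The side camera said about 4.5 mm and contact came at about 7.5 mm, so I lowered it in 1 mm steps and used the force reading.
- The final wrist picture was about 4 mm off in absolute x, so I judged the centring from the platform edge in the same picture.

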